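# Fire the spring hammer to drive a die's ejector pin home

## Robot

A 7-joint arm with a two-finger parallel gripper is mounted at the origin on a cart in front of the work surface, level with it; the furniture and walls round the work are solid. World frame = base frame: x ahead of the robot, y to its left, z up, the work surface at z = 0. Lengths are in m, angles in rad, forces in N, time in s.
With the tool pointing down it reaches from about 0.425 to 0.925 m from the base axis. Payload 6.8 kg.
Tool frame: the origin (TCP) lies on the front face of the gripper's body, between the roots of the fingers; the fingertips stand 73 mm ahead of it and the grasp point (between the pads) lies 54 mm ahead of it (env.nose_length is the distance from the TCP to the fingertips, in m); z points along the fingers, y is the line along which they close (so a half turn about z gives the same grasp; the last joint's range is limited). The gripper opens to 85 mm and grips with 20 to 120 N. Pads are 22 mm wide; open, the fingers measure 114 mm over their backs; the gripper's body (76 mm by 85 mm) begins 54 mm behind the grasp point. The pads swing forward as they close: fully open they stand 13 mm farther back than shut.
Start: joints at [1.207, 0.477, 0.022, 1.555, -0.011, 1.109, -0.083], TCP at [0.171, -0.653, 0.304] pointing down, gripper open.
Joint ranges: [-2.96, 2.96], [-0.34, 2.1], [-1.41, 1.46], [0.24, 2.44], [-1.37, 4.51], [0.17, 1.92], [-2.96, 2.96]. Speed limits (rad/s): [2.39, 2.39, 3.14, 3.14, 3.14, 3.14, 3.14].

## Interface

Orientations are given as a unit quaternion [w, x, y, z].
In Python, from cell import env, kin, camera, calibration, job gives the robot as it stands. The module is installed in compiled form; this text tells all that it offers. Calls block until the motion is done:
- env.reach(position, orientation): joint-space move of the TCP to a pose.
- env.movel(position, velocity=0.15, rot=None, stop_force=None): straight line of the TCP; rot=None keeps the orientation; velocity is the mean speed in m/s. With stop_force (N) it stops when the force on the tool has changed by that much, and returns True; else False.
- env.goto_joints(angles): joint-space move.
- env.grip(opening, f_grip=None): finger opening in m; f_grip is the grip in N (None keeps the last); returns when the fingers have stopped.
- env.dwell(seconds).
- kin.inverse_kinematics(position, orientation): joint angles nearest the present ones, or None.
- env.get_state(): the state.
- camera(name): name is "side" or "top"; returns (picture, depth): 400x640x3 uint8, blue, green, red; 400x640 float32, m along the optical axis (not along the pixel's ray), 0 where there is no reading.
- calibration(name): a dict with "fx", "fy", "cx", "cy" (pixels), "rvec" (rotation vector, rad) and "tvec" (3), from world to camera coordinates, as OpenCV has them. Camera axes: x right, y down, z forward; pixel columns grow to the right and rows downward; lengths in m; the calibration is good to about 2 mm. A picture is of the moment at which its call begins. calibration takes no time and is no camera call.
A pose or a line that the arm cannot do raises env.PlanningError and nothing moves.
- job.job_done(): hands the job in; it is judged then, once.
The state is a dict: "time": time; "qpos": joint angles; "joint_velocities": joint speeds; "joint_torque": joint torques, N m; "tcp_pos": TCP position; "orientation": TCP orientation; "force": force on the tool from outside, world axes, zero at the start; "torque": the same for the moment, N m; "opening": finger opening in m; "gripper_force": force on a finger pad.
Only numpy, scipy, OpenCV 4.12 (cv2) and the standard library are available. Lean on these libraries where they do the work, as an engineer would, in place of code of your own. Each camera call takes 0.05 s, during which the arm holds its last target. There are 200 camera calls.

## Task

Drive the ejector pin of the pellet die home with one blow of the spring hammer: draw the arm back, away from the die, by its upright peg until the hidden catch holds it, without forcing it hard against the end stop, and let go of it; it must stay cocked by itself. Then press the button on the hub to release it. Do not push the pin by hand, and leave the other things where they are.

Things in the scene. Friction and masses are not known exactly. Their poses are not given: they have to be found in the camera images.
- hammer_base: Grey base plate of the spring hammer, 155 x 205 x 12 mm, fixed. Origin: on the worktop right below the arm's vertical pivot. In its frame the plate spans x -70..85, y -135..70 mm; the steel die block x 26..76, y -128..-72, top z 45 mm; a drum round the pivot (radius 64, top z 29 mm) hides catch and end stop. The resting arm points along its -y.
- hammer_arm (a joint): Swing of the sprung arm, rad. 0: head on the pin as found; positive = cocking, clockwise from above: at value a it points along (-sin a, -cos a) of the base frame. Pin home: about -0.1. The spring pulls back at the peg by about 1.8 N at 0 plus 4.6 N per rad. A sprung sear catches it somewhere between 0.95 and 1.32, set differently each time, not visible; the caught arm stays there by itself.
- peg_mid (a point): Point on the axis of the upright black round peg at the arm's end, z 72 mm. Peg: 14 mm diameter, z 46..90 mm, 130 mm from the pivot, fixed to the arm. The bar and hammer head below it span z 26..48 mm. When the catch carries the arm, the peg no longer pulls on the hand.
- button_rest (a point): Centre of the top of the unpressed black round release button (36 mm diameter) on the pivot axis, z 68 mm. It goes straight down 9 mm against a spring; the sear lets go after 6 to 8 mm, at about 5 to 10 N.
- release_button (a joint): Travel of the release button, m: 0 up, 0.009 fully pressed. It also dips and springs up again while the arm passes over the sear, which adds about 1 N at the peg over the last 0.3 rad before the catch and then drops away.
- end_stop (a joint): Squeeze of the hidden rubber end stop, rad about the arm's pivot: 0 free, 0.05 forced. The arm meets it 0.04 to 0.08 rad past the catching point; it then adds about 1 to 1.5 N at the peg per further mm. More than about 9 N of this at the peg (25 N inside the drum) counts as forced.
- ejector_pin (a joint): Travel of the die's ejector pin, m: 0 standing out of the die block towards the arm, 0.010 fully home (head on the block). Stiff friction of about 15 N holds it. Its round steel head (18 mm) is 100 mm from the pivot at z 37 mm.
- sample_bottle1: Small white plastic sample bottle, 38 mm across, 75 mm tall; a bystander. Origin: centre of its underside.
- sample_bottle2: Small white plastic sample bottle, 38 mm across, 75 mm tall; a bystander. Origin: centre of its underside.
- sample_bottle4: Brown sample bottle, 48 mm across, 90 mm tall; a bystander. Origin: centre of its underside.
- marker: Marker pen lying down, about 140 mm long, 16 mm thick; a bystander. Origin: centre of its underside.
- cone_box: Round flat box, 56 mm across, 29 mm tall, beyond the die; a bystander. Origin: centre of its underside.
- vial1: Small brown vial with black cap, 22 mm across, 44 mm tall, beside the drum; a bystander. Origin: centre of its underside.
- hex_key: Black hex key lying on the worktop under the sweep of the arm, 98 mm long, 8 mm thick; a bystander. Origin: centre of its underside.

How it is judged:
On the way, in this order (a step that is already met when the one before it is completed fails the run):
1. the arm stands cocked on its catch by itself, nothing touching it, the pin still out (value of joint hammer_arm above 0.85 rad and contact force between the fingers and hammer_arm below 0.2 N and value of joint release_button below 0.002 m and value of joint ejector_pin below 0.003 m), for 0.3 s.
2. the fingers press the release button (value of joint release_button above 0.003 m and contact force between the fingers and release_button above 0.5 N).
At the end, for the whole second after the job is handed in: The ejector pin is at least 8 of its 10 mm in, the hammer arm lies at rest against it (below -0.04 rad), and the release button is up again (value of joint ejector_pin above 0.008 m and value of joint hammer_arm below -0.04 rad and velocity of joint hammer_arm between -0.1 and 0.1 rad/s and value of joint release_button below 0.002 m); the robot touches nothing.
It fails at once if the arm is forced against its end stop (over 25 N inside the drum) (contact force between hammer_arm and end_stop above 25 N).
It fails at once if the pin is pushed by hand (contact force between the fingers and ejector_pin above 2 N).
It fails at once if a bystander is moved by more than 30 mm (distance of any of sample_bottle1, sample_bottle2, sample_bottle4, marker, cone_box, vial1, hex_key from where it was at the start of the episode above 0.03 m).
It also fails if it takes over 70 s, if anything falls off the work surface, if the arm or the gripper's body presses on something with over 40 N, if the wrist force passes 120 N, or if a joint passes its speed limit or range.

## Working session

There is one attempt and no reset: what is moved stays moved. The work goes in short steps, each a Python script; the robot and the scene stay as the last script left them, time stands still between calls to the robot, and variables do not carry over. Pictures are saved under pics/ and viewed, at most 10 in all, crops included, and the job is handed in when it is done.

```bash
mkdir -p pics; cat > h.py <<'E'
import numpy as np, cv2
from cell import env, kin, camera, calibration, job
def cal(n):
    c=calibration(n);R=cv2.Rodrigues(np.array(c["rvec"],float))[0];t=np.array(c["tvec"],float).ravel();return c,R,t
def cloud(n,d):
    c,R,t=cal(n);v,u=np.mgrid[:400,:640]
    P=np.stack([(u-c["cx"])/c["fx"]*d,(v-c["cy"])/c["fy"]*d,d],-1)
    return (P-t)@R
def ray(n,u,v,z):
    c,R,t=cal(n);o=-R.T@t;d=R.T@np.array([(u-c["cx"])/c["fx"],(v-c["cy"])/c["fy"],1]);return o+d*(z-o[2])/d[2]
E
python3 - <<'E'
from h import *
for n in("top","side"):
    p,d=camera(n);cv2.imwrite(f"pics/{n}0.png",p);np.save(f"{n}0.npy",d)
    c,R,t=cal(n);print(n,-R.T@t,R[2],c["fx"])
s=env.get_state();print(s["tcp_pos"],s["orientation"],s["time"],s["opening"])
E
```

```text
top [0.39269563 0.01536528 1.08479333] [ 0.20466383  0.00842482 -0.97879607] 368.3935208326981
side [0.3579028  0.91379726 0.63135962] [ 0.20093811 -0.83202131 -0.51707293] 369.53570427227186
[ 0.1706661  -0.65263901  0.30302023] [-8.17614463e-04  9.91831733e-01  1.27550463e-01 -1.58717300e-04] 0.1 0.08515849791739254
```

View pics/top0.png

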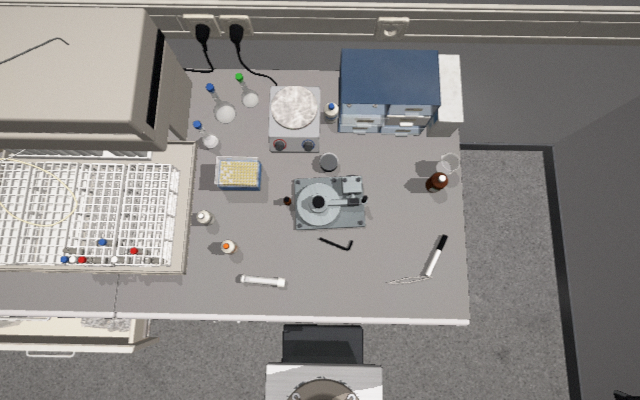

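View pics/side0.png

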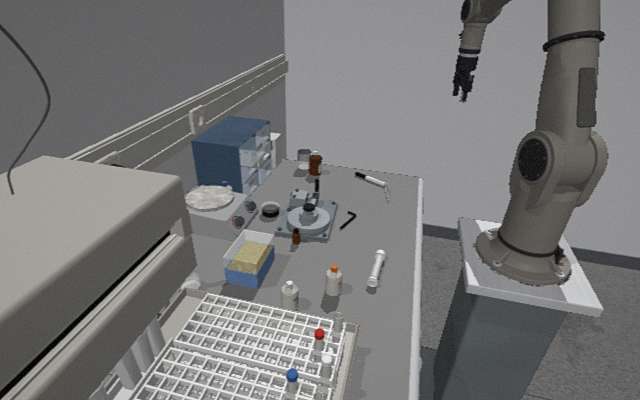

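The top view shows the button at about (318,202), the peg at about (364,199), the die block at (352,185) and the hex key at (337,244). The arm points along world −y and cocks towards the robot. Next I measure the button and peg by mask.

```bash
python3 - <<'E'
from h import *
p=cv2.imread("pics/top0.png");d=np.load("top0.npy");P=cloud("top",d)
m=(p.max(2)<60).astype(np.uint8);m[:160]=0;m[260:]=0;m[:,:270]=0;m[:,400:]=0
n,l,s,c=cv2.connectedComponentsWithStats(m)
for i in range(1,n):
    if s[i,4]>5:
        q=P[l==i];print(s[i],c[i],np.median(q,0),q[:,2].max())
print("btn",ray("top",318,202,.068))
# plate: grey points by height
x,y,z=P[...,0],P[...,1],P[...,2]
roi=np.zeros_like(m);roi[165:240,285:375]=1
for lo,hi,nm in((.006,.018,"plate"),(.024,.034,"drum"),(.04,.05,"die"),(.06,.1,"hi")):
    k=(roi>0)&(z>lo)&(z<hi);q=P[k];print(nm,k.sum(),q.min(0),q.max(0), cv2.minAreaRect(q[:,:2].astype(np.float32)))
cv2.imwrite("pics/crop.png",cv2.resize(p[150:265,270:400],None,fx=6,fy=5.2,interpolation=cv2.INTER_CUBIC)[:600,:800])
ps=cv2.imread("pics/side0.png")
ms=(ps.max(2)<60).astype(np.uint8);ms[:170]=0;ms[245:]=0;ms[:,:285]=0;ms[:,365:]=0
D=np.load("side0.npy");Q=cloud("side",D)
n,l,s,c=cv2.connectedComponentsWithStats(ms)
for i in range(1,n):
    if s[i,4]>5:
        q=Q[l==i];print("side",s[i],c[i],np.median(q,0),q[:,2].max(),ray("side",*c[i],.068))
E
```

```text
[321 167  14   5  23] [327.73913043 169.91304348] [ 0.70217333 -0.00105329  0.01198217] 0.02473325441445629
[284 197   7   8  37] [286.37837838 200.64864865] [0.60132704 0.1191275  0.04013372] 0.047489771720624234
[313 196  11  12 107] [317.95327103 201.72897196] [0.59337817 0.02653783 0.06721401] 0.07206937091041739
[362 196   5   7  27] [364. 199.] [ 0.6003301  -0.10117947  0.08627482] 0.09156638544397985
[350 199   9   4  31] [353.67741935 200.4516129 ] [ 0.60203546 -0.07397815  0.04703163] 1.084793328998247
[348 204  11   2  18] [353.38888889 204.55555556] [ 0.59320783 -0.07582904  0.03340625] 0.047937153074441866
[320 238  33  12  81] [336.91358025 244.11111111] [ 0.48114242 -0.03089547  0.00655687] 0.011004926817053841
btn [0.59283842 0.02640472 0.068     ]
plate 1505 [ 0.49485118 -0.13940225  0.00602128] [0.71635586 0.12497428 0.01793745] ((0.6105078458786011, 0.0013915598392486572), (0.21434417366981506, 0.24282316863536835), 19.05830955505371)
drum 1175 [ 0.5327064  -0.09625812  0.02401917] [0.71471364 0.12333575 0.03398057] ((0.6146507263183594, 0.005462810397148132), (0.16
[... 913 characters left out ...]
4] [314.57142857 194.42857143] [ 0.60231217 -0.07696355  0.04884052] 0.050700430035411644 [ 0.59451996 -0.0436919   0.068     ]
side [303 203  13   9  79] [308.5443038  206.91139241] [0.59379794 0.03158577 0.06813126] 0.07053528933202995 [0.59276867 0.03205311 0.068     ]
side [340 211  16  18  63] [348.23809524 219.63492063] [ 0.48189193 -0.02788525  0.00652605] 0.010177624254221323 [0.47004198 0.06460514 0.068     ]
side [293 228   6   7  29] [295.72413793 230.79310345] [0.60474094 0.1214102  0.04234678] 0.045649283380197365 [0.59314458 0.15664175 0.068     ]
side [297 236   3   8  20] [298.1  239.25] [0.59730819 0.12087617 0.01384385] 0.02808089626965842 [0.57647547 0.19020875 0.068     ]
```

View pics/crop.png

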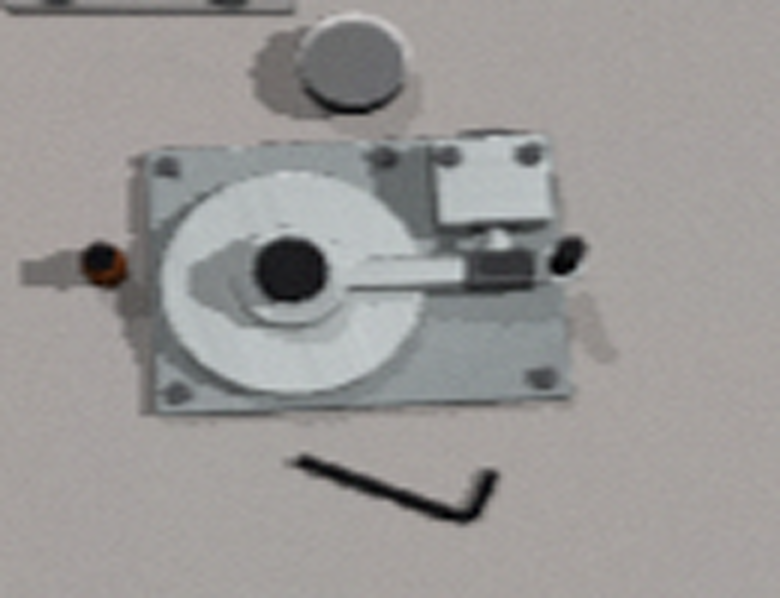

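The crop confirms the button (crop 291,270), the peg (crop 566,256, leaning away by parallax) and the die pin at (497,238). The pivot is about (0.593, 0.027). The peg is 0.129 m from it, which agrees with the given 0.130. I'll plan the arc by IK and then approach.

```bash
cat >> h.py <<'E'
from scipy.spatial.transform import Rotation as Ro
C=np.array([.593,.0272]);PSI=np.arctan2(.0075,.1285);SG=1
def pose(a,ztip,r=.130,sg=None):
    sg=SG if sg is None else sg
    b=a-PSI;p=C+r*np.array([-np.sin(b),-np.cos(b)])
    y=sg*np.array([-np.cos(b),np.sin(b),0]);z=np.array([0,0,-1.]);x=np.cross(y,z)
    q=Ro.from_matrix(np.stack([x,y,z],1)).as_quat()
    return np.array([*p,ztip+env.nose_length]),np.array([q[3],*q[:3]])
E
python3 - <<'E'
from h import *
np.set_printoptions(precision=3,suppress=True)
print(env.nose_length)
for sg in(1,-1):
    for a in(0,.5,1,1.4):
        print(sg,a,kin.inverse_kinematics(*pose(a,.06,sg=sg)))
E
```

```text
0.0726
1 0 [-0.028  0.577  0.127  1.854 -0.106  0.717 -2.925]
1 0.5 [ 0.904  0.848 -1.192  1.946  0.936  1.046  1.978]
1 1 [ 0.874  0.766 -1.19   2.071  0.902  0.962  1.384]
1 1.4 [ 0.616  0.568 -0.917  2.134  0.671  0.757  1.06 ]
-1 0 [ 0.472  0.638 -0.55   1.817  0.444  0.811 -0.243]
-1 0.5 [ 0.406  0.534 -0.449  1.977  0.347  0.706 -0.697]
-1 1 [ 0.317  0.459 -0.416  2.104  0.306  0.636 -1.252]
-1 1.4 [ 0.274  0.439 -0.481  2.154  0.345  0.621 -1.793]
```

```bash
sed -i 's/SG=1/SG=-1/' h.py; python3 - <<'E'
from h import *
np.set_printoptions(precision=3,suppress=True)
p,q=pose(0,.15);env.reach(p,q)
env.grip(.05)
p,q=pose(0,.105);env.movel(p,.15)
s=env.get_state();print(s["time"],s["tcp_pos"]-p,s["force"],s["opening"])
for n,w in(("top",(310,160)),("side",(270,140))):
    im,d=camera(n);u,v=w
    cv2.imwrite(f"pics/{n}1.png",cv2.resize(im[v:v+90,u:u+110],None,fx=6,fy=6,interpolation=cv2.INTER_CUBIC))
print(env.get_state()["time"])
E
```

```text
3.4833 [-0.  0. -0.] [0.306 0.795 0.986] 0.049922011931132396
3.5833
```

View pics/side1.png

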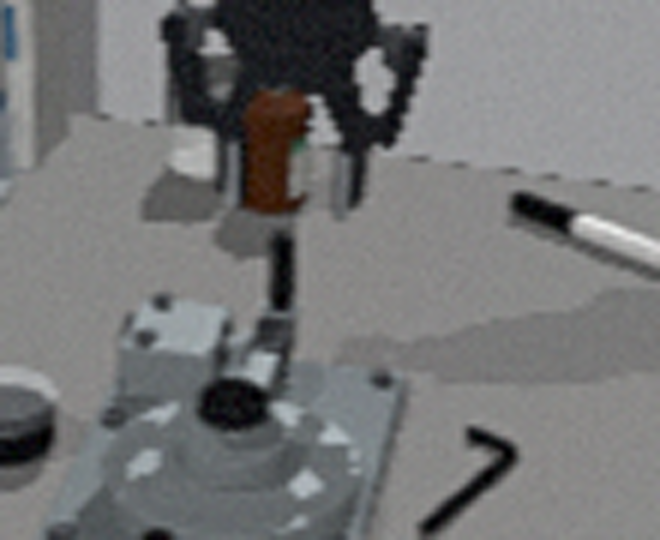

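The peg (crop 283,270) stands between the open fingers (crop 230 and 348). So I descend, cage it loosely and draw it back in small steps, watching the tangential force.

```bash
cat > cock.py <<'E'
from h import *
Z=.060
p,q=pose(0,Z);env.movel(p,.08,stop_force=4);env.grip(.024);env.dwell(.2)
F0=np.array(env.get_state()["force"])
def ft(a):
    b=a-PSI;return -(np.array(env.get_state()["force"])-F0)@np.array([-np.cos(b),np.sin(b),0])
def go(a,v=.1,w=.1):
    p,q=pose(a,Z);env.movel(p,v,rot=q);env.dwell(w);return ft(a)
log=[];state="max"
for a in np.arange(.1,.91,.1): log.append((a,go(a)))
print([(round(a,3),round(f,2)) for a,f in log],env.get_state()["time"]);log=[]
f0=None
if ft(.9)<3: raise SystemExit("low force")
a=.9;tried=False
hist=[go(.9)]
while a<1.45:
    a+=.012;f=go(a,.05,.06);hist.append(f);log.append((round(a,3),round(f,2)))
    med=np.median(hist[-6:-1])
    if f>med+1.6 or f<med-.5 or f>12:
        state="event";break
print(log,state,env.get_state()["time"])
if state=="event":
    for k in(.02,.04,.055): print("back",k,go(a-k,.05,.15))
E
python3 cock.py
```

```text
[(np.float64(0.1), np.float64(1.69)), (np.float64(0.2), np.float64(1.49)), (np.float64(0.3), np.float64(2.31)), (np.float64(0.4), np.float64(2.95)), (np.float64(0.5), np.float64(4.04)), (np.float64(0.6), np.float64(3.87)), (np.float64(0.7), np.float64(4.41)), (np.float64(0.8), np.float64(4.7)), (np.float64(0.9), np.float64(5.58))] 8.3083
[(0.912, np.float64(5.32)), (0.924, np.float64(4.96)), (0.936, np.float64(4.95)), (0.948, np.float64(5.69)), (0.96, np.float64(5.48)), (0.972, np.float64(4.91)), (0.984, np.float64(5.99)), (0.996, np.float64(5.62)), (1.008, np.float64(6.43)), (1.02, np.float64(7.44))] event 11.7417
back 0.02 6.43901092762889
back 0.04 5.837258794221733
back 0.055 5.724146572077234
```

Those are noise and the sear ramp, and the arm isn't caught yet. I'll continue with averaged forces and a back-off test every few steps.

```bash
cat > cock2.py <<'E'
from h import *
Z=.060
F0=None
def fr(n=6):
    L=[]
    for _ in range(n): env.dwell(.025);L.append(env.get_state()["force"])
    return np.mean(L,0)
def ft(a,n=6):
    b=a-PSI;return -(fr(n)-B)@np.array([-np.cos(b),np.sin(b),0])
B=np.array([.306,.795,.986])
def go(a,v=.06):
    p,q=pose(a,Z);env.movel(p,v,rot=q);return ft(a)
a=1.0;h=[go(a)];log=[(a,round(h[0],2))];i=0;ok=False
while a<1.44:
    a+=.012;i+=1;f=go(a);h.append(f);log.append((round(a,3),round(f,2)))
    ev=f<np.mean(h[-4:-1])-.6 or f>np.min(h)+.0+4.6*(a-1)+3
    if ev or i%4==0:
        g=go(a-.05);log.append(("back",round(g,2)))
        if g<h[-1]-3: ok=True;break
        if f>np.min(h)+4.6*(a-1)+5: break
print(ok,*[(x,float(y)) for x,y in log],env.get_state()["time"])
E
python3 cock2.py
```

```text
True (1.0, 6.83) (1.012, 7.76) (1.024, 7.61) (1.036, 7.92) (1.048, 7.63) ('back', 7.76) (1.06, 7.27) (1.072, 8.3) (1.084, 8.52) (1.096, 8.43) ('back', 8.23) (1.108, 7.72) ('back', 8.42) (1.12, 7.42) ('back', 8.64) (1.132, 7.7) (1.144, 9.51) ('back', 9.14) (1.156, 7.29) ('back', 9.39) (1.168, 7.01) ('back', 9.5) (1.18, 6.91) ('back', 9.19) (1.192, 7.07) ('back', 9.96) (1.204, 7.24) (1.216, 7.42) (1.228, 7.59) (1.24, 7.68) ('back', 7.93) (1.252, 7.43) (1.264, 6.04) ('back', 0.64) 26.9667
```

The catch holds: the force fell to about zero on backing off. Now I widen the fingers, lift clear and look.

```bash
python3 - <<'E'
from h import *
np.set_printoptions(precision=3,suppress=True)
a=1.224
p,q=pose(a,.06);env.movel(p,.05,rot=q);env.grip(.045);env.dwell(.1);print(env.get_state()["force"])
p,q=pose(a,.12);env.movel(p,.12);print(env.get_state()["force"])
p,q=pose(a,.16,r=0);env.movel(p,.2);env.grip(0);env.dwell(.3)
for n,w in(("top",(280,170)),("side",(280,160))):
    im,d=camera(n);u,v=w
    cv2.imwrite(f"pics/{n}2.png",cv2.resize(im[v:v+90,u:u+110],None,fx=6,fy=6,interpolation=cv2.INTER_CUBIC))
s=env.get_state();print(s["time"],s["tcp_pos"],s["force"],s["opening"])
E
```

```text
[-0.269 -0.035 -0.434]
[ 0.143 -0.381 -0.064]
30.0333 [0.593 0.027 0.233] [ 0.21   0.42  -0.721] 0.0001262234298958754
```

View pics/side2.png

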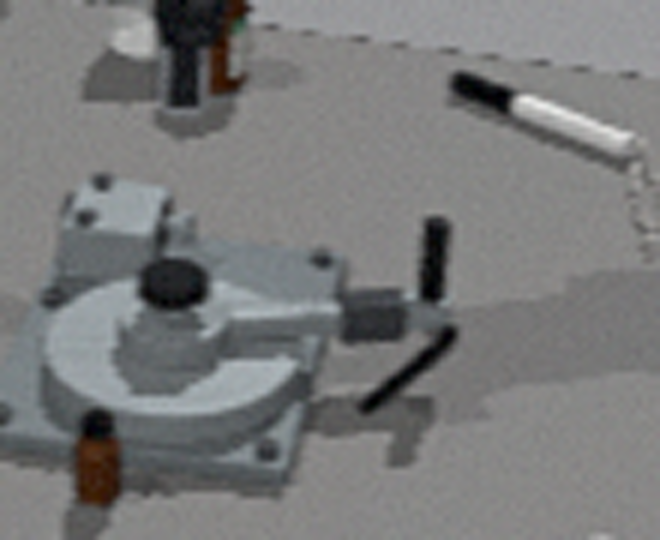

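The arm stands cocked by itself: the peg is at crop (435,260), the pin at (185,225) is still out, and the button (175,283) is up. Now I press the button.

```bash
python3 - <<'E'
from h import *
np.set_printoptions(precision=3,suppress=True)
a=1.224
p,q=pose(a,.076,r=0);env.movel(p,.12);z0=env.get_state()["force"][2]
for zt in(.064,.062,.061,.060,.059,.058):
    p,q=pose(a,zt,r=0);hit=env.movel(p,.03,stop_force=25);s=env.get_state();print(zt,hit,s["tcp_pos"][2]-env.nose_length,s["force"][2]-z0)
    if hit: break
p,q=pose(a,.17,r=0);env.movel(p,.2);env.dwell(.8)
im,d=camera("side");cv2.imwrite("pics/side3.png",cv2.resize(im[160:250,280:390],None,fx=6,fy=6,interpolation=cv2.INTER_CUBIC))
print(env.get_state()["time"])
E
```

```text
0.064 False 0.06469842488342761 5.094892023866969
0.062 False 0.062441665604665714 3.1052651480510973
0.061 False 0.06129143241595417 4.650456088053424
0.06 False 0.060253190033693865 4.546935177494738
0.059 False 0.05928008381167993 4.303928711359326
0.058 False 0.05905954322733259 10.271093937978506
34.2417
```

View pics/side3.png

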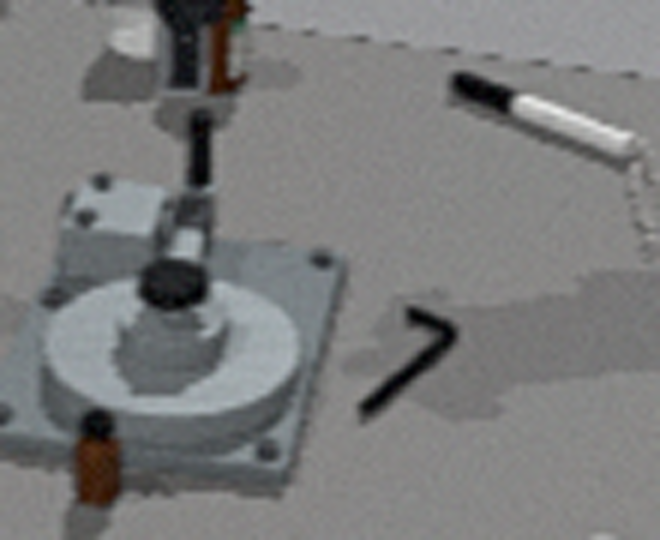

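The arm has struck and lies against the die (peg at crop 202,150). I'll check the peg's shift numerically before handing in.

```bash
python3 - <<'E'
from h import *
p,q=pose(1.2,.25,r=0);p[:2]=[.5,.12];env.movel(p,.2);env.dwell(.3)
for n,r in(("top",(190,206,357,372)),("side",(172,194,306,324))):
    im,d=camera(n);old=cv2.imread(f"pics/{n}0.png")
    for k,D in((old,np.load(f"{n}0.npy")),(im,d)):
        P=cloud(n,D)
        m=np.zeros((400,640),bool);a,b,c,e=r;m[a:b,c:e]=k[a:b,c:e].max(2)<60
        m&=(P[...,2]>.055)&(P[...,2]<.1);print(n,m.sum(),np.median(P[m],0))
print(env.get_state()["time"])
E
```

```text
top 24 [ 0.60073484 -0.10102291  0.08693098]
top 24 [ 0.61274557 -0.10031706  0.08616531]
side 40 [ 0.60285288 -0.09974286  0.07503155]
side 38 [ 0.61499771 -0.09888156  0.07780957]
35.5583
```

The peg moved 12 mm towards the die, which is about −0.093 rad, so the pin is roughly 9.3 mm in.

```bash
python3 -c "
from h import *
print(job.job_done())"
```

```text
the job is handed in; nothing more can be done
None
```

The job is handed in: the arm cocked and held on its catch by itself, and one press of the button drove the pin about 9.3 of its 10 mm in by camera estimate; no verdict was returned.

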